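# Tug-check the stoppers of a sauce dispenser block

### The job

Check the three red push-in stoppers of the sauce dispenser block, one of which has a worn catch: working from left to right as the robot sees them, pull each one straight up with a steady 12 N or so for a moment, never more than 20 N, taking up its play first. Leave the two that hold in their places with their collars back down, and draw the one that comes out right out and lay it in the steel bowl. Leave the bowl upright, and do not knock over or push about the bowl or the other things.

Things in the scene. Friction and masses are not known exactly. Their poses are not given: they have to be found in the camera images.
- block: Stainless sauce dispenser block fixed to the table: foot plate 112 x 300 x 6 mm, body 78 (x) x 262 mm (y), top 62 mm above the underside, three spouts on its front (-x). Origin at the centre of the underside, x away from the robot, y along the row to the robot's left, z up. Three white collars, 38 mm across, 85 mm apart, stand 13 mm out of its top, each with a red stopper.
- stopper_a: Red push-in stopper; all three look alike in place; stations vary. Origin: centre of the underside of its round flange (30 mm across, 5 high), z up. Above: flat grip tab 16 mm thick (its x), 34 wide (its y), 5 to 41 mm above the origin. Below: white stem 18 mm across, 66 long, round tip. 60 g. Starts 0 to 8 mm above the collar top; tab within 0.12 rad of the block's yaw.
- stopper_b: Red push-in stopper; all three look alike in place; stations vary. Origin: centre of the underside of its round flange (30 mm across, 5 high), z up. Above: flat grip tab 16 mm thick (its x), 34 wide (its y), 5 to 41 mm above the origin. Below: white stem 18 mm across, 66 long, round tip. 60 g. Starts 0 to 8 mm above the collar top; tab within 0.12 rad of the block's yaw.
- stopper_c: Red push-in stopper; all three look alike in place; stations vary. Origin: centre of the underside of its round flange (30 mm across, 5 high), z up. Above: flat grip tab 16 mm thick (its x), 34 wide (its y), 5 to 41 mm above the origin. Below: white stem 18 mm across, 66 long, round tip. 60 g. Starts 0 to 8 mm above the collar top; tab within 0.12 rad of the block's yaw.
- station_1 (a point): Station 1 (the robot's left, +y): centre of its collar's top when down, 75 mm above the block's underside; axes as the block's. Any stopper first slides up under a drag of 2 to 6 N. A sound one slides to 9 to 17 mm above the collar (it differs, unseen), then its catch grips and the pull rises steeply; it holds past 20 N. A worn one slides on under the drag alone until out (66 mm).
- station_2 (a point): Station 2 (middle): centre of its collar's top when down, 75 mm above the block's underside; axes as the block's. Any stopper first slides up under a drag of 2 to 6 N. A sound one slides to 9 to 17 mm above the collar (it differs, unseen), then its catch grips and the pull rises steeply; it holds past 20 N. A worn one slides on under the drag alone until out (66 mm).
- station_3 (a point): Station 3 (the robot's right, -y): centre of its collar's top when down, 75 mm above the block's underside; axes as the block's. Any stopper first slides up under a drag of 2 to 6 N. A sound one slides to 9 to 17 mm above the collar (it differs, unseen), then its catch grips and the pull rises steeply; it holds past 20 N. A worn one slides on under the drag alone until out (66 mm).
- collar_1 (a joint): Upward travel of the white collar at station 1 in m: 0 down (bottom stop), upper stop 0.012. Spring of 6000 N/m: all upward pull on a stopper is carried by it; 12 N raises it 2 mm, 20 N 3.3 mm. It springs back when let go.
- collar_2 (a joint): Upward travel of the white collar at station 2 in m: 0 down (bottom stop), upper stop 0.012. Spring of 6000 N/m: all upward pull on a stopper is carried by it; 12 N raises it 2 mm, 20 N 3.3 mm. It springs back when let go.
- collar_3 (a joint): Upward travel of the white collar at station 3 in m: 0 down (bottom stop), upper stop 0.012. Spring of 6000 N/m: all upward pull on a stopper is carried by it; 12 N raises it 2 mm, 20 N 3.3 mm. It springs back when let go.
- bowl: Loose round steel mixing bowl, 187 mm across the rim, 82 mm high, flat floor about 70 mm across and sloping walls; origin at the centre of its underside.
- ramekin: Loose small metal-grey ramekin cup, a bystander, 65 mm across, 40 mm high; origin at the centre of its underside.
- tin: Loose small green food tin, a bystander, 57 mm across, 72 mm high; origin at the centre of its underside.
There are look-alikes about, which are no part of the job. What is shaped like the stopper_b but blue is not meant.

How it is judged (in metres and radians):
On the way, in this order (a step that is already met when the one before it is completed fails the run):
1. left stopper tugged: it holds against at least 8 N (its collar raised 1.33 mm), or it is drawn up 30 mm or more out of its collar ((value of joint collar_1 above 0.00133 m or (horizontal distance between stopper_a and station_1 below 0.015 m and z of stopper_a in the frame of station_1 between 0.03 and 0.09 m) or (horizontal distance between stopper_b and station_1 below 0.015 m and z of stopper_b in the frame of station_1 between 0.03 and 0.09 m) or (horizontal distance between stopper_c and station_1 below 0.015 m and z of stopper_c in the frame of station_1 between 0.03 and 0.09 m))), for 0.2 s.
2. middle stopper tugged: it holds against at least 8 N (its collar raised 1.33 mm), or it is drawn up 30 mm or more out of its collar ((value of joint collar_2 above 0.00133 m or (horizontal distance between stopper_a and station_2 below 0.015 m and z of stopper_a in the frame of station_2 between 0.03 and 0.09 m) or (horizontal distance between stopper_b and station_2 below 0.015 m and z of stopper_b in the frame of station_2 between 0.03 and 0.09 m) or (horizontal distance between stopper_c and station_2 below 0.015 m and z of stopper_c in the frame of station_2 between 0.03 and 0.09 m))), for 0.2 s.
3. right stopper tugged: it holds against at least 8 N (its collar raised 1.33 mm), or it is drawn up 30 mm or more out of its collar ((value of joint collar_3 above 0.00133 m or (horizontal distance between stopper_a and station_3 below 0.015 m and z of stopper_a in the frame of station_3 between 0.03 and 0.09 m) or (horizontal distance between stopper_b and station_3 below 0.015 m and z of stopper_b in the frame of station_3 between 0.03 and 0.09 m) or (horizontal distance between stopper_c and station_3 below 0.015 m and z of stopper_c in the frame of station_3 between 0.03 and 0.09 m))), for 0.2 s.
At the end, for the whole second after the job is handed in: One stopper rests in the bowl (origin within 75 mm of its axis, below 85 mm); the other two stand upright in their stations (origin 70 to 100 mm above the block underside, within 6 mm of the station axis); collars down within 1 mm; bowl upright (((horizontal distance between stopper_a and bowl below 0.075 m and height (world z) of stopper_a below 0.085 m and z of stopper_b in the frame of block between 0.07 and 0.1 m and (horizontal distance between stopper_b and station_1 below 0.006 m or horizontal distance between stopper_b and station_2 below 0.006 m or horizontal distance between stopper_b and station_3 below 0.006 m) and angle between each of stopper_b, stopper_c's own z axis and vertical below 0.2 rad and z of stopper_c in the frame of block between 0.07 and 0.1 m and (horizontal distance between stopper_c and station_1 below 0.006 m or horizontal distance between stopper_c and station_2 below 0.006 m or horizontal distance between stopper_c and station_3 below 0.006 m)) or (horizontal distance between stopper_b and bowl below 0.075 m and height (world z) of stopper_b below 0.085 m and z of stopper_a in the frame of block between 0.07 and 0.1 m and (horizontal distance between stopper_a and station_1 below 0.006 m or horizontal distance between stopper_a and station_2 below 0.006 m or horizontal distance between stopper_a and station_3 below 0.006 m) and angle between each of stopper_a, stopper_c's own z axis and vertical below 0.2 rad and z of stopper_c in the frame of block between 0.07 and 0.1 m and (horizontal distance between stopper_c and station_1 below 0.006 m or horizontal distance between stopper_c and station_2 below 0.006 m or horizontal distance between stopper_c and station_3 below 0.006 m)) or (horizontal distance between stopper_c and bowl below 0.075 m and height (world z) of stopper_c below 0.085 m and z of stopper_a in the frame of block between 0.07 and 0.1 m and (horizontal distance between stopper_a and station_1 below 0.006 m or horizontal distance between stopper_a and station_2 below 0.006 m or horizontal distance between stopper_a and station_3 below 0.006 m) and angle between each of stopper_a, stopper_b's own z axis and vertical below 0.2 rad and z of stopper_b in the frame of block between 0.07 and 0.1 m and (horizontal distance between stopper_b and station_1 below 0.006 m or horizontal distance between stopper_b and station_2 below 0.006 m or horizontal distance between stopper_b and station_3 below 0.006 m))) and angle between bowl's own z axis and vertical below 0.15 rad and value of joint each of collar_1, collar_2, collar_3 below 0.001 m); the robot touches nothing.
It fails at once if a collar is pulled up more than 3.33 mm (20 N) (value of joint any of collar_1, collar_2, collar_3 above 0.00333 m).
It fails at once if the bowl is moved more than 60 mm (distance of bowl from where it was at the start of the episode above 0.06 m).
It fails at once if the ramekin or the tin is moved more than 30 mm or knocked over (distance of any of ramekin, tin from where it was at the start of the episode above 0.03 m or angle between any of ramekin, tin's own z axis and vertical above 0.5 rad).
It also fails if it takes over 67 s, if anything falls off the work surface, if the arm or the gripper's body presses on something with over 40 N, if the wrist force passes 120 N, or if a joint passes its speed limit or range.

### The arm

A 6-joint arm with a two-finger parallel gripper is mounted at the origin on a cart in front of the work surface, level with it; the furniture and walls round the work are solid. World frame = base frame: x ahead of the robot, y to its left, z up, the work surface at z = 0. Lengths are in m, angles in degrees, forces in N, time in s.
With the tool pointing down it reaches from about 0.4 to 0.825 m from the base axis. Payload 7 kg.
Tool frame: the origin (TCP) lies at the very end of the fingers, on their centre line; the grasp point (between the pads) lies 19 mm behind it; z points along the fingers, y is the line along which they close (so a half turn about z gives the same grasp; the last joint's range is limited). The gripper opens to 88 mm and grips with 3 to 60 N. Pads are 19 mm wide; open, the fingers measure 130 mm over their backs; the gripper's body (78 mm by 193 mm) begins 47 mm behind the grasp point.
Start: joints at [82.626, 20.546, 0.682, 0, -70.136, -16.507], TCP at [0.273, 0.617, 0.227] pointing down, gripper open.
Joint ranges: [-176.03, 176.03], [-82.01, 121.73], [-58.28, 71.71], [-173.87, 95.51], [-174.79, -0.11], [-173.66, 173.66]. Speed limits (degrees/s): [136.94, 136.94, 172.46, 180, 180, 180].

### API

Orientations are given as [roll, pitch, yaw] about the fixed x, y, z axes, in that order (R = Rz(yaw) Ry(pitch) Rx(roll)).
In Python, from plant import get_state, capture, close_job, regions_of gives the robot as it stands.
- The arm moves only by the tool jog_arm, never from a script. Its argument "moves" is a list of rows, each a list of 3 entries, a list of its own where there are three numbers: the shift along the tool's x, y, z in cm, then the turn about the tool's z in degrees, then the finger opening in cm, from 0 to 8.76. A call has 1 to 12 rows; each row shifts and turns the commanded pose from where the row before left it, along the tool's axes as they then stand; what a row does not reach is not made up. A row lasts 1/8 s, in which the tool goes at most 62.5 mm and 10.7 degrees, less where a joint would pass 70% of its speed; a pose out of reach is approached as far as the arm can. A call is refused whole if a number of a shift passes 6.25 or a number of a turn 10.7, either way. A call with a gripper value outside its range is refused whole. The fingers move at their own pace and stop on an object; "newtons" is the grip in N (left out, the last holds). Time passes only in rows, so rows that do not move let the fingers close. It gives the time, the measured TCP pose, the force, the opening and the grip force at its end, in the units of the state.
- get_state(): the state, without advancing time (a new reading comes with each control period).
- capture(name): name is "scene" or "top" or "wrist"; returns a dict with "pixels" (480x640x3 uint8, blue, green, red), "mtx" (3x3 intrinsics, pixels), "world_from_camera" (4x4, takes a point from camera to world coordinates); the wrist camera has in their place "hand_eye" (4x4, takes a point from camera to tool coordinates, whose origin is the TCP and whose axes are the flange's). Camera axes: x right, y down, z forward; pixel columns grow to the right and rows downward; lengths in m; the calibration is good to about 2 mm. A picture is of the moment at which its call begins: read the wrist's pose just before it. There is no depth.
- close_job(): hands the job in; it is judged then, once.
Trained networks look in a picture, given as the dict that the camera call returned (one of the last four; its "shot" number tells which), for a name from the list of things; names that differ only in an ending like _2 or _b are one class to them, and where a whole thing is asked for, a point or a joint stands for the part that bears it (a point fixed in the world has none). Each returns a list of dicts, best first, with "confidence" (0 to 1); they miss things now and then, are a little off and sometimes report something else, mostly with a low value. They report only what shows in the picture. A call takes as long as a camera call. They do not tell look-alikes from the thing itself.
- regions_of(picture, thing): "pixels" (480x640 bool, what is visible of it) and "pixel" ([column, row] in pixels, amid what is visible of it).
The state is a dict: "time_s": time; "joints": joint angles; "qd": joint speeds; "joint_torque": joint torques, N m; "tcp_pos": TCP position; "eef_rot": TCP orientation; "contact_force": force on the tool from outside, world axes, zero at the start; "moment": the same for the moment, N m; "gripper_width": finger opening in m; "gripper_force": force on a finger pad.
Only numpy, scipy, OpenCV 4.12 (cv2) and the standard library are available. Lean on these libraries where they do the work, as an engineer would, in place of code of your own. Each camera call takes 0.05 s, during which the arm holds its last target. There are 200 camera calls.

## Working session

There is one attempt and no reset: what is moved stays moved. The work goes in short steps, Python scripts to look and compute and a tool call to move; the robot and the scene stay as the last step left them, time stands still between calls to the robot, and variables do not carry over. Pictures are saved under pics/ and viewed, at most 10 in all, crops included, and the job is handed in when it is done.

Besides the shell and the picture viewer there is one more tool, called after "Call:" by a JSON object that holds its "method" and its "body". jog_arm: Moves the arm, as the interface text tells. Its arguments: {"type":"object","properties":{"moves":{"type":"array"},"newtons":{"type":"number"}},"required":["moves"]}

```bash
mkdir -p pics; cat > h.py <<'E'
import numpy as np, cv2
from plant import *
def ray(p,px,M=None):
    T=np.array(p["world_from_camera"]) if M is None else M
    d=T[:3,:3]@np.linalg.inv(np.array(p["mtx"]))@np.array([px[0],px[1],1.]); return T[:3,3],d
def atz(p,px,z,M=None):
    o,d=ray(p,px,M); return o+d*(z-o[2])/d[2]
def proj(p,X):
    T=np.linalg.inv(np.array(p["world_from_camera"])); c=T[:3,:3]@np.array(X)+T[:3,3]; u=np.array(p["mtx"])@c; return u[:2]/u[2]
E
python3 - <<'E'
from h import *
s=get_state(); print({k:np.round(v,3).tolist() for k,v in s.items()})
for n in ["scene","top"]:
    p=capture(n); cv2.imwrite(f"pics/{n}0.png",p["pixels"]); print(n,np.round(p["world_from_camera"],3).tolist(),np.round(p["mtx"],1).tolist())
    for t in ["stopper_a","bowl","ramekin","tin","block","collar_1"]:
        for r in regions_of(p,t):
            m=r["pixels"];ys,xs=np.nonzero(m); print(t,round(r["confidence"],2),np.round(r["pixel"],1),xs.min(),xs.max(),ys.min(),ys.max(),m.sum())
E
```

```text
{'time_s': 0.0, 'joints': [82.628, 20.591, 0.633, -0.019, -70.135, -16.505], 'qd': [-0.055, -0.014, -0.002, -0.033, 0.073, 0.042], 'joint_torque': [0.0, -58.272, 29.305, 6.997, 0.007, -0.0], 'tcp_pos': [0.273, 0.617, 0.226], 'eef_rot': [179.906, -0.009, -23.884], 'contact_force': [-0.237, -0.019, -0.288], 'moment': [0.012, 0.008, -0.012], 'gripper_force': 0.0, 'gripper_width': 0.088}
scene [[0.468, -0.591, 0.657, -0.199], [-0.884, -0.296, 0.363, -0.394], [-0.02, -0.751, -0.661, 0.804], [0.0, 0.0, 0.0, 1.0]] [[498.8, 0.0, 329.0], [0.0, 498.8, 237.2], [0.0, 0.0, 1.0]]
stopper_a 0.78 [396.1 328.8] 391 406 310 351 429
stopper_a 0.73 [487.6 296.8] 440 539 257 337 6167
stopper_a 0.66 [343.9 276.1] 337 353 261 285 330
stopper_a 0.62 [398.3 230.9] 389 406 219 256 400
stopper_a 0.59 [288.9 234.4] 284 298 222 244 270
stopper_a 0.5 [291.  246.2] 285 299 243 250 78
bowl 0.93 [489.1 296.2] 439 539 257 337 6120
ramekin 0.74 [453.  245.6] 438 466 239 265 594
tin 0.94 [230.4 185. ] 219 244 168 202 700
block 0.9 [320.9 286.6] 259 384 234 338 5625
collar_1 0.6 [342.3 289. ] 336 354 282 294 167
collar_1 0.57 [319.1 262.7] 309 326 260 272 172
collar_1 0.48 [488.8 296.8] 440 539 257 336 6018
top [[0.001, -0.984, 0.177, 0.281], [-1.0, -0.004, -0.019, 0.018], [0.019, -0.177, -0.984, 1.347], [0.0, 0.0, 0.0, 1.0]] [[578.2, 0.0, 322.7], [0.0, 578.2, 233.6], [0.0, 0.0, 1.0]]
stopper_a 0.74 [423.  297.6] 414 431 291 306 205
stopper_a 0.73 [373.9 190.4] 367 382 180 198 194
stopper_a 0.71 [357.7 271.7] 352 368 265 278 181
stopper_a 0.68 [321.9 257.8] 315 330 252 265 165
stopper_a 0.62 [285.5 242.6] 278 295 238 252 206
stopper_a 0.2 [475.2 227.6] 434 517 187 270 5484
bowl 0.85 [471.6 229.5] 434 516 187 269 5391
ramekin 0.87 [418.5 176.3] 409 434 161 186 544
tin 0.96 [163.6 182.9] 149 180 166 196 712
block 0.65 [322.8 265.8] 255 389 221 307 5558
collar_1 0.64 [315.1 267.8] 314 327 260 268 51
collar_1 0.46 [287.  249.9] 280 294 250 256 56
```

```bash
python3 - <<'E'
import cv2,numpy as np
a=cv2.imread("pics/scene0.png")[150:370,200:560]; b=cv2.imread("pics/top0.png")[130:340,130:540]
b=cv2.resize(b,(800,410),interpolation=cv2.INTER_CUBIC);cv2.imwrite("pics/c1.png",b);cv2.imwrite("pics/c2.png",cv2.resize(a,(800,489),interpolation=cv2.INTER_CUBIC))
E
```

```text
(no output)
```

View pics/c1.png

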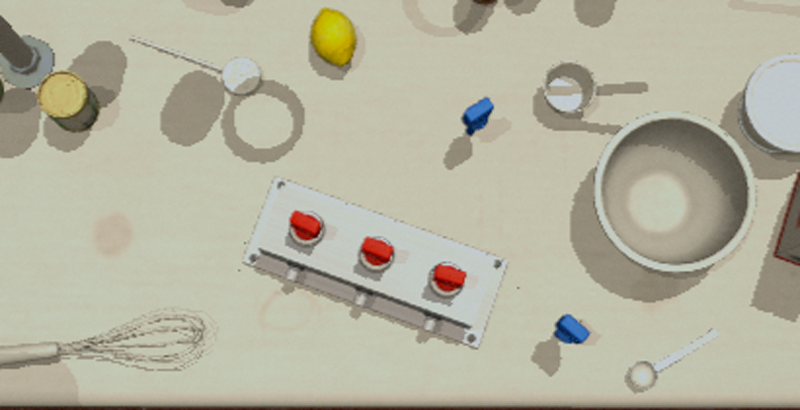

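View pics/c2.png

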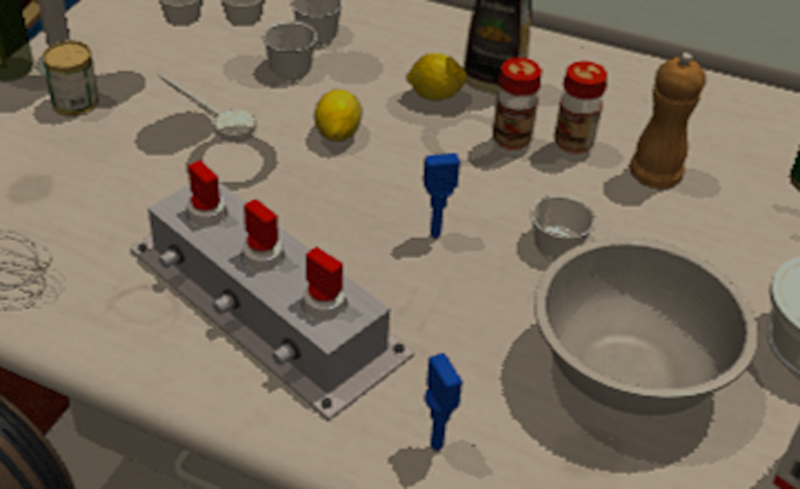

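Three red stoppers sit in the block, at top-view pixels (285,243), (322,258) and (358,272) from left to right. The two blue ones at (374,190) and (423,297) are the look-alikes and are not meant. The bowl is at (475,228), the tin at (164,181) and the ramekin at about (418,176). The crop already confirms the red ones. Next I'll measure them.

```bash
python3 - <<'E'
from h import *
def redblobs(p):
    h=p["pixels"].astype(int); m=((h[...,2]>110)&(h[...,1]<70)&(h[...,0]<70)).astype(np.uint8)
    n,l,s,c=cv2.connectedComponentsWithStats(m); return [(c[i],s[i],l==i) for i in range(1,n) if s[i][4]>40]
T=capture("top");S=capture("scene")
for nm,p in(("T",T),("S",S)):
    for c,s,_ in redblobs(p): print(nm,c.round(1),s)
# plate corners holes from crop
cr=[(280,184),(498,264),(472,338),(252,259)]
W=[atz(T,(130+x/1.951,130+y/1.952),.006) for x,y in cr]; W=np.array(W)[:,:2]; print("corners",W.round(4),"ctr",W.mean(0).round(4))
v=(W[0]+W[3]-W[1]-W[2])/2; print("len",np.linalg.norm(v),"yaw",np.degrees(np.arctan2(-v[0],v[1])))
for t,z in(("bowl",.082),("ramekin",.03),("tin",.06)):
    for p in(T,S):
        r=regions_of(p,t)[0]; ys,xs=np.nonzero(r["pixels"]); print(t,atz(p,((xs.min()+xs.max())/2,(ys.min()+ys.max())/2),z).round(3))
# triangulate
tb=sorted([b for b in redblobs(T) if 270<b[0][0]<370 and 230<b[0][1]<285],key=lambda b:b[0][0])
sb=sorted([b for b in redblobs(S) if 280<b[0][0]<360 and 215<b[0][1]<300],key=lambda b:b[0][0])
for a,b in zip(tb,sb):
    o1,d1=ray(T,a[0]);o2,d2=ray(S,b[0]);A=np.c_[d1,-d2];q=np.linalg.lstsq(A,o2-o1,rcond=None)[0]
    print("tab",((o1+d1*q[0]+o2+d2*q[1])/2).round(4),"gap",np.linalg.norm(A@q-(o2-o1)).round(4))
E
```

```text
T [382.1 113.3] [373 109  19   9  95]
T [286. 245.] [279 238  16  15 139]
T [322.7 258.2] [316 252  15  14 138]
T [359.7 271.6] [353 266  16  13 139]
S [429.7 119.9] [422 116  17   8 107]
S [434.2 180.9] [426 176  18  10  99]
S [463.9 182.5] [455 178  18  10 103]
S [290.8 226.6] [285 222  13  10  65]
S [316.9 244.5] [310 240  15  10  73]
S [345.5 266.4] [338 261  16  11  82]
corners [[ 0.5444  0.1079]
 [ 0.4479 -0.1547]
 [ 0.3597 -0.1222]
 [ 0.4529  0.1398]] ctr [ 0.4512 -0.0073]
len 0.27886424746462046 yaw -19.88310967902536
bowl [ 0.523 -0.347  0.082]
bowl [ 0.504 -0.353  0.082]
ramekin [ 0.661 -0.24   0.03 ]
ramekin [ 0.655 -0.242  0.03 ]
tin [0.631 0.356 0.06 ]
tin [0.608 0.337 0.06 ]
tab [0.4775 0.0723 0.1177] gap 0.0013
tab [ 0.4489 -0.007   0.1214] gap 0.0022
tab [ 0.4208 -0.0861  0.1187] gap 0.0023
```

```bash
cat >> h.py <<'E'
def plan(xy,yaw,z,n,w=8.76):
    s=get_state(); p=np.array(s["tcp_pos"]); y0=s["eef_rot"][2]; d=(np.array([*xy,z])-p)/n; dy=((yaw-y0+180)%360-180)/n
    for i in range(n):
        a=np.radians(y0+dy*i); c,q=np.cos(a),np.sin(a)
        print([np.round([100*(c*d[0]+q*d[1]),100*(q*d[0]-c*d[1]),-100*d[2]],2).tolist(),round(-dy,2),w])
E
python3 -c "
from h import *
plan((.478,.072),-109.9,.215,11)"
```

```text
[[3.71, 3.78, 0.11], np.float64(7.82), 8.76]
[[4.19, 3.24, 0.11], np.float64(7.82), 8.76]
[[4.59, 2.64, 0.11], np.float64(7.82), 8.76]
[[4.91, 1.99, 0.11], np.float64(7.82), 8.76]
[[5.13, 1.3, 0.11], np.float64(7.82), 8.76]
[[5.26, 0.59, 0.11], np.float64(7.82), 8.76]
[[5.29, -0.13, 0.11], np.float64(7.82), 8.76]
[[5.23, -0.85, 0.11], np.float64(7.82), 8.76]
[[5.06, -1.55, 0.11], np.float64(7.82), 8.76]
[[4.8, -2.22, 0.11], np.float64(7.82), 8.76]
[[4.46, -2.86, 0.11], np.float64(7.82), 8.76]
```

Call:
{"method": "jog_arm", "body": {"moves": [[[3.7,3.8,0.1],7.8,8.7],[[4.2,3.2,0.1],7.8,8.7],[[4.6,2.6,0.1],7.8,8.7],[[4.9,2.0,0.1],7.8,8.7],[[5.1,1.3,0.1],7.8,8.7],[[5.3,0.6,0.1],7.8,8.7],[[5.3,-0.1,0.1],7.8,8.7],[[5.2,-0.9,0.1],7.8,8.7],[[5.1,-1.5,0.1],7.8,8.7],[[4.8,-2.2,0.1],7.8,8.7],[[4.5,-2.9,0.1],7.8,8.7],[[0,0,0],0,8.7]], "newtons": 50}}

```text
time_s: 2.6
tcp_pos: [0.4796, 0.069, 0.2155]
eef_rot: [180.0, -0.0, -110.0]
contact_force: [-0.1, -0.0, 0.4]
gripper_width: 0.0865
gripper_force: 0.0
```

```bash
python3 - <<'E'
from h import *
from scipy.spatial.transform import Rotation as Ro
s=get_state(); p=capture("wrist"); print(p.keys()); M=np.eye(4); M[:3,:3]=Ro.from_euler("xyz",s["eef_rot"],degrees=True).as_matrix(); M[:3,3]=s["tcp_pos"]; M=M@np.array(p["hand_eye"])
print(M.round(3).tolist()); cv2.imwrite("pics/w1.png",p["pixels"])
h=p["pixels"].astype(int); m=((h[...,2]>90)&(h[...,1]<60)&(h[...,0]<60)).astype(np.uint8)
n,l,st,c=cv2.connectedComponentsWithStats(m)
for i in range(1,n):
    if st[i][4]>100: print(c[i].round(1),st[i],atz(p,c[i],.118,M).round(4))
E
```

```text
dict_keys(['pixels', 'mtx', 'hand_eye', 'shot'])
[[-0.939, 0.332, 0.087, 0.456], [0.343, 0.909, 0.235, 0.005], [-0.001, 0.25, -0.968, 0.375], [0.0, 0.0, 0.0, 1.0]]
[330.3 116.6] [308  83  33  58 528] [ 0.4471 -0.0011  0.118 ]
[319.8 239.1] [ 302  213   37   57 1498] [0.4794 0.0689 0.118 ]
```

View pics/w1.png

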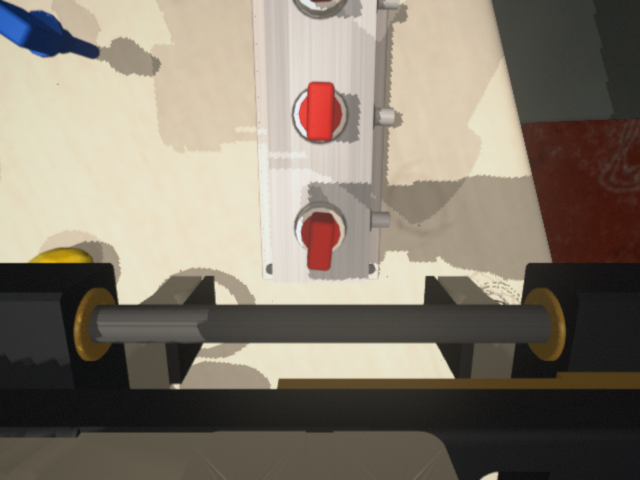

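```bash
python3 - <<'E'
from h import *
M=np.array([[-0.939,0.332,0.087,0.456],[0.343,0.909,0.235,0.005],[-0.001,0.25,-0.968,0.375],[0,0,0,1]])
p=capture("wrist")
for n,px in(("c1",(320,231)),("c2",(320,114)),("c3",(319,-8))): print(n,atz(p,px,.075,M).round(4))
print("hole L,R",atz(p,(269,269),.006,M).round(4),atz(p,(372,269),.006,M).round(4))
I=p["pixels"][195:285,270:370]; cv2.imwrite("pics/w1c.png",cv2.resize(I,(667,600),interpolation=cv2.INTER_CUBIC))
E
```

```text
c1 [0.481  0.0742 0.075 ]
c2 [ 0.4518 -0.0059  0.075 ]
c3 [ 0.426  -0.0786  0.075 ]
hole L,R [0.5455 0.1086 0.006 ] [0.4528 0.1424 0.006 ]
```

View pics/w1c.png

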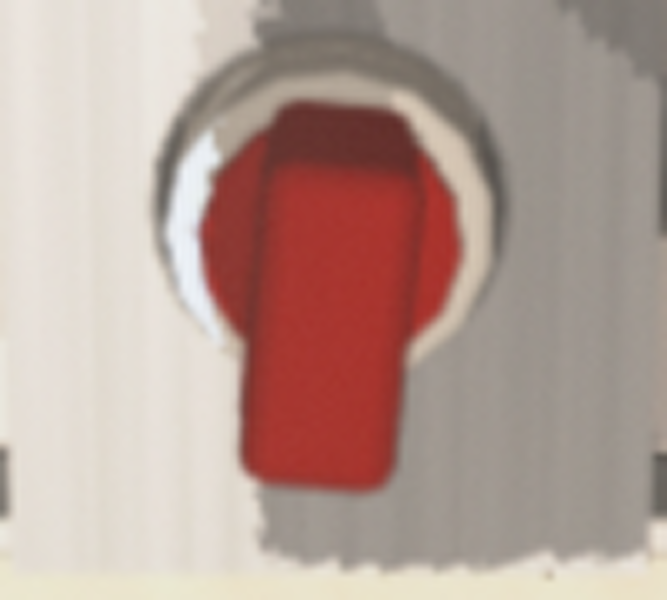

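```bash
cat >> h.py <<'E'
def tab(p,M,cs):
    # corners TL,TR,BR,BL px of the tab's top face
    for z in(.116,.120,.124):
        W=np.array([atz(p,c,z,M) for c in cs])[:,:2]; a=(W[0]+W[1])/2;b=(W[2]+W[3])/2;v=b-a
        th=(np.linalg.norm(W[0]-W[1])+np.linalg.norm(W[2]-W[3]))/2
        print(z,"ctr",W.mean(0).round(4),"len",np.linalg.norm(v).round(4),"th",th.round(4),"yaw",np.degrees(np.arctan2(-v[0],v[1])).round(1))
E
python3 - <<'E'
from h import *
M=np.array([[-0.939,0.332,0.087,0.456],[0.343,0.909,0.235,0.005],[-0.001,0.25,-0.968,0.375],[0,0,0,1]])
p=capture("wrist")
tab(p,M,[(270+x/6.67,195+y/6.67) for x,y in((268,165),(418,178),(392,490),(243,475))])
E
```

```text
0.116 ctr [0.481  0.0732] len 0.0321 th 0.0149 yaw -24.6
0.12 ctr [0.4807 0.0721] len 0.0316 th 0.0147 yaw -24.6
0.124 ctr [0.4803 0.0711] len 0.0311 th 0.0144 yaw -24.6
```

Call:
{"method": "jog_arm", "body": {"moves": [[[-0.4,0,2.5],4.6,5],[[0,0,3],0,5],[[0,0,3],0,5],[[0,0,2.5],0,5],[[0,0,1.45],0,5],[[0,0,0],0,3],[[0,0,0],0,1.0],[[0,0,0],0,1.0],[[0,0,0],0,1.0]], "newtons": 50}}

```text
time_s: 3.88
tcp_pos: [0.4809, 0.0758, 0.0917]
eef_rot: [-180.0, 0.1, -114.3]
contact_force: [0.5, 0.9, 0.1]
gripper_width: 0.0157
gripper_force: 43.5
```

Call:
{"method": "jog_arm", "body": {"moves": [[[0,0,0],0,1.0],[[0,0,-0.07],0,1.0],[[0,0,-0.07],0,1.0],[[0,0,-0.06],0,1.0],[[0,0,0],0,1.0]]}}

```text
time_s: 4.5
tcp_pos: [0.4804, 0.0756, 0.0929]
eef_rot: [180.0, -0.0, -114.3]
contact_force: [1.4, 0.1, -3.1]
gripper_width: 0.0156
gripper_force: 49.9
```

Call:
{"method": "jog_arm", "body": {"moves": [[[0,0,-0.07],0,1.0],[[0,0,-0.07],0,1.0],[[0,0,-0.06],0,1.0],[[0,0,0],0,1.0]]}}

```text
time_s: 5.0
tcp_pos: [0.4803, 0.0755, 0.095]
eef_rot: [180.0, -0.0, -114.3]
contact_force: [1.2, -0.0, -3.4]
gripper_width: 0.0157
gripper_force: 49.9
```

Call:
{"method": "jog_arm", "body": {"moves": [[[0,0,-0.07],0,1.0],[[0,0,-0.05],0,1.0],[[0,0,0],0,1.0]]}}

```text
time_s: 5.38
tcp_pos: [0.4804, 0.0756, 0.0963]
eef_rot: [180.0, -0.0, -114.3]
contact_force: [0.9, 0.3, -2.8]
gripper_width: 0.0156
gripper_force: 49.9
```

Call:
{"method": "jog_arm", "body": {"moves": [[[0,0,-0.07],0,1.0],[[0,0,-0.07],0,1.0],[[0,0,-0.06],0,1.0],[[0,0,0],0,1.0]]}}

```text
time_s: 5.88
tcp_pos: [0.4805, 0.0757, 0.0984]
eef_rot: [-180.0, 0.0, -114.3]
contact_force: [0.9, -0.2, -2.5]
gripper_width: 0.0162
gripper_force: 49.9
```

Call:
{"method": "jog_arm", "body": {"moves": [[[0,0,-0.07],0,1.0],[[0,0,-0.07],0,1.0],[[0,0,-0.06],0,1.0],[[0,0,0],0,1.0]]}}

```text
time_s: 6.38
tcp_pos: [0.4805, 0.0757, 0.1003]
eef_rot: [-180.0, 0.0, -114.3]
contact_force: [1.1, -0.0, -2.8]
gripper_width: 0.0154
gripper_force: 49.9
```

Call:
{"method": "jog_arm", "body": {"moves": [[[0,0,-0.07],0,1.0],[[0,0,-0.07],0,1.0],[[0,0,-0.06],0,1.0],[[0,0,0],0,1.0]]}}

```text
time_s: 6.88
tcp_pos: [0.4804, 0.0757, 0.1021]
eef_rot: [180.0, -0.0, -114.3]
contact_force: [0.4, 0.1, -5.2]
gripper_width: 0.0158
gripper_force: 49.9
```

Call:
{"method": "jog_arm", "body": {"moves": [[[0,0,-0.06],0,1.0],[[0,0,-0.06],0,1.0],[[0,0,0],0,1.0]]}}

```text
time_s: 7.25
tcp_pos: [0.4803, 0.0757, 0.1031]
eef_rot: [180.0, -0.0, -114.3]
contact_force: [2.3, 0.7, -10.5]
gripper_width: 0.0158
gripper_force: 49.9
```

Call:
{"method": "jog_arm", "body": {"moves": [[[0,0,-0.04],0,1.0],[[0,0,0],0,1.0],[[0,0,0],0,1.0],[[0,0,0],0,1.0],[[0,0,0],0,1.0]]}}

```text
time_s: 7.88
tcp_pos: [0.4803, 0.0756, 0.1037]
eef_rot: [180.0, -0.0, -114.3]
contact_force: [2.4, 0.1, -13.5]
gripper_width: 0.0156
gripper_force: 49.9
```

Call:
{"method": "jog_arm", "body": {"moves": [[[0,0,0.2],0,1.0],[[0,0,0.4],0,1.0],[[0,0,0.4],0,1.0],[[0,0,0],0,1.0],[[0,0,0],0,5],[[0,0,0],0,5],[[0,0,-2],0,5],[[0,0,-5],0,5],[[0,0,-5],0,5],[[4.2,0,0],-4.6,5],[[4.3,0,0],0,5],[[0,0,0],0,5]]}}

```text
time_s: 9.38
tcp_pos: [0.4475, -0.0049, 0.2141]
eef_rot: [-180.0, 0.0, -109.8]
contact_force: [0.7, 0.3, -0.9]
gripper_width: 0.0502
gripper_force: 0.0
```

```bash
cat >> h.py <<'E'
from scipy.spatial.transform import Rotation as Ro
def wrist():
    s=get_state(); p=capture("wrist"); M=np.eye(4); M[:3,:3]=Ro.from_euler("xyz",s["eef_rot"],degrees=True).as_matrix(); M[:3,3]=s["tcp_pos"]; return p,M@np.array(p["hand_eye"]),s
E
python3 - <<'E'
from h import *
p,M,s=wrist(); np.save("M2.npy",M); print(s["tcp_pos"],s["eef_rot"],s["contact_force"],s["gripper_width"])
np.save("p2.npy",p["pixels"])
I=p["pixels"][80:290,255:385]; cv2.imwrite("pics/w2.png",cv2.resize(I,(364,588),interpolation=cv2.INTER_CUBIC))
E
```

```text
[ 0.44746778 -0.00489676  0.21414367] [-1.79995542e+02  1.70861726e-02 -1.09806407e+02] [ 0.66113595  0.26225503 -0.89510918] 0.050178832921817795
```

View pics/w2.png

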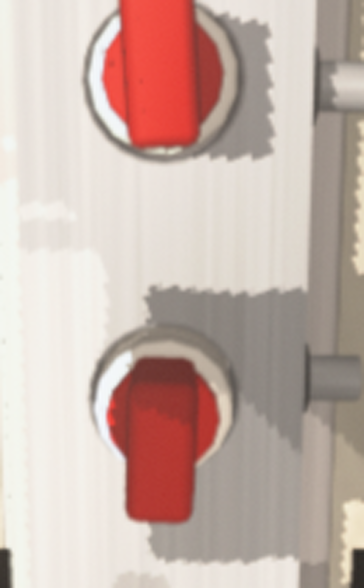

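```bash
python3 - <<'E'
from h import *
M=np.load("M2.npy"); p=capture("wrist")
f=lambda x,y:(255+x/2.8,80+y/2.8)
tab(p,M,[f(131,392),f(197,394),f(192,522),f(126,520)])
print("collar2",atz(p,f(164,395),.075,M).round(4),"collar3",atz(p,f(162,80),.075,M).round(4))
E
```

```text
0.116 ctr [ 0.4528 -0.0035] len 0.0312 th 0.0155 yaw -22.2
0.12 ctr [ 0.4523 -0.0045] len 0.0307 th 0.0153 yaw -22.2
0.124 ctr [ 0.4519 -0.0055] len 0.0302 th 0.015 yaw -22.2
collar2 [ 0.4507 -0.0092  0.075 ] collar3 [ 0.4235 -0.0852  0.075 ]
```

Call:
{"method": "jog_arm", "body": {"moves": [[[-0.1,-0.4,2.5],2.4,5],[[0,0,3],0,5],[[0,0,3],0,5],[[0,0,2.4],0,5],[[0,0,1.3],0,5],[[0,0,0],0,3],[[0,0,0],0,1.0],[[0,0,0],0,1.0],[[0,0,0],0,1.0],[[0,0,0],0,1.0]], "newtons": 50}}

```text
time_s: 10.72
tcp_pos: [0.4532, -0.0034, 0.0924]
eef_rot: [-179.9, 0.0, -112.1]
contact_force: [-0.7, -0.3, 1.8]
gripper_width: 0.0159
gripper_force: 50.0
```

Call:
{"method": "jog_arm", "body": {"moves": [[[0,0,-0.07],0,1.0],[[0,0,-0.07],0,1.0],[[0,0,-0.06],0,1.0],[[0,0,0],0,1.0]]}}

```text
time_s: 11.22
tcp_pos: [0.4526, -0.0036, 0.0937]
eef_rot: [180.0, -0.0, -112.1]
contact_force: [1.5, 0.8, -2.4]
gripper_width: 0.0158
gripper_force: 50.0
```

Call:
{"method": "jog_arm", "body": {"moves": [[[0,0,-0.07],0,1.0],[[0,0,-0.07],0,1.0],[[0,0,-0.06],0,1.0],[[0,0,0],0,1.0]]}}

```text
time_s: 11.72
tcp_pos: [0.4527, -0.0036, 0.0959]
eef_rot: [180.0, -0.0, -112.1]
contact_force: [0.9, -1.1, -2.2]
gripper_width: 0.0154
gripper_force: 50.0
```

Call:
{"method": "jog_arm", "body": {"moves": [[[0,0,-0.07],0,1.0],[[0,0,-0.07],0,1.0],[[0,0,-0.06],0,1.0],[[0,0,0],0,1.0]]}}

```text
time_s: 12.22
tcp_pos: [0.4523, -0.0036, 0.0974]
eef_rot: [179.9, -0.0, -112.1]
contact_force: [0.6, -0.4, -10.3]
gripper_width: 0.0158
gripper_force: 50.0
```

Call:
{"method": "jog_arm", "body": {"moves": [[[0,0,-0.03],0,1.0],[[0,0,0],0,1.0],[[0,0,0],0,1.0],[[0,0,0],0,1.0],[[0,0,0],0,1.0]]}}

```text
time_s: 12.85
tcp_pos: [0.4525, -0.0036, 0.098]
eef_rot: [180.0, -0.0, -112.1]
contact_force: [0.5, 0.1, -14.4]
gripper_width: 0.0159
gripper_force: 50.0
```

Call:
{"method": "jog_arm", "body": {"moves": [[[0,0,0.2],0,1.0],[[0,0,0.4],0,1.0],[[0,0,0],0,1.0],[[0,0,0],0,5],[[0,0,0],0,5],[[0,0,-2],0,5],[[0,0,-5],0,5],[[0,0,-5],0,5],[[4.2,0,0],-2.2,5],[[4.3,0,0],0,5],[[0,0,0],0,5]]}}

```text
time_s: 14.22
tcp_pos: [0.4215, -0.0845, 0.2126]
eef_rot: [-180.0, 0.0, -110.0]
contact_force: [0.6, 0.3, -1.3]
gripper_width: 0.05
gripper_force: 0.0
```

```bash
python3 - <<'E'
from h import *
p,M,s=wrist(); np.save("M3.npy",M)
I=p["pixels"][80:290,255:385]; cv2.imwrite("pics/w3.png",cv2.resize(I,(364,588),interpolation=cv2.INTER_CUBIC))
E
```

```text
(no output)
```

View pics/w3.png

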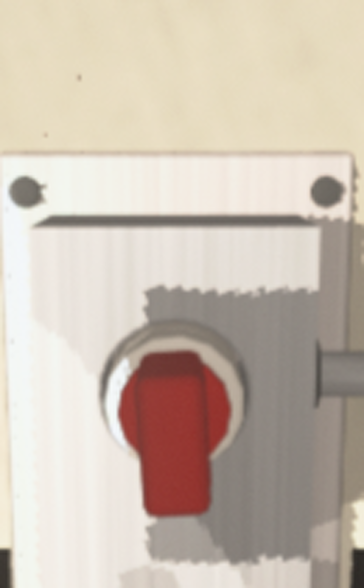

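```bash
python3 - <<'E'
from h import *
M=np.load("M3.npy"); p=capture("wrist")
f=lambda x,y:(255+x/2.8,80+y/2.8)
tab(p,M,[f(138,380),f(203,377),f(210,513),f(146,515)])
print("collar3",atz(p,f(173,390),.075,M).round(4))
E
```

```text
0.116 ctr [ 0.423  -0.0849] len 0.0327 th 0.015 yaw -17.1
0.12 ctr [ 0.4226 -0.0859] len 0.0322 th 0.0148 yaw -17.1
0.124 ctr [ 0.4222 -0.0869] len 0.0317 th 0.0146 yaw -17.1
collar3 [ 0.422  -0.0896  0.075 ]
```

Call:
{"method": "jog_arm", "body": {"moves": [[[0,-0.2,2.5],-2.9,5],[[0,0,3],0,5],[[0,0,3],0,5],[[0,0,2.3],0,5],[[0,0,1.25],0,5],[[0,0,0],0,3],[[0,0,0],0,1.0],[[0,0,0],0,1.0],[[0,0,0],0,1.0],[[0,0,0],0,1.0]], "newtons": 50}}

```text
time_s: 15.58
tcp_pos: [0.4245, -0.0835, 0.092]
eef_rot: [-180.0, 0.0, -107.0]
contact_force: [-0.8, 0.8, 2.4]
gripper_width: 0.0153
gripper_force: 50.0
```

Call:
{"method": "jog_arm", "body": {"moves": [[[0,0,-0.07],0,1.0],[[0,0,-0.07],0,1.0],[[0,0,-0.06],0,1.0],[[0,0,0],0,1.0]]}}

```text
time_s: 16.08
tcp_pos: [0.4241, -0.0836, 0.0935]
eef_rot: [180.0, -0.0, -107.0]
contact_force: [-0.2, 0.5, -3.4]
gripper_width: 0.0158
gripper_force: 50.0
```

Call:
{"method": "jog_arm", "body": {"moves": [[[0,0,-0.07],0,1.0],[[0,0,-0.07],0,1.0],[[0,0,-0.06],0,1.0],[[0,0,0],0,1.0]]}}

```text
time_s: 16.58
tcp_pos: [0.4242, -0.0836, 0.0957]
eef_rot: [180.0, -0.0, -107.0]
contact_force: [0.5, 0.1, -3.9]
gripper_width: 0.0158
gripper_force: 50.0
```

Call:
{"method": "jog_arm", "body": {"moves": [[[0,0,-0.07],0,1.0],[[0,0,-0.07],0,1.0],[[0,0,-0.06],0,1.0],[[0,0,0],0,1.0]]}}

```text
time_s: 17.08
tcp_pos: [0.4243, -0.0835, 0.0977]
eef_rot: [-180.0, 0.0, -107.0]
contact_force: [0.0, -0.2, -2.5]
gripper_width: 0.0155
gripper_force: 50.0
```

Call:
{"method": "jog_arm", "body": {"moves": [[[0,0,-0.07],0,1.0],[[0,0,-0.07],0,1.0],[[0,0,-0.06],0,1.0],[[0,0,0],0,1.0]]}}

```text
time_s: 17.58
tcp_pos: [0.4244, -0.0835, 0.0997]
eef_rot: [-180.0, 0.0, -107.0]
contact_force: [-0.3, 0.2, -3.3]
gripper_width: 0.0158
gripper_force: 50.0
```

Call:
{"method": "jog_arm", "body": {"moves": [[[0,0,-0.07],0,1.0],[[0,0,-0.07],0,1.0],[[0,0,-0.06],0,1.0],[[0,0,0],0,1.0]]}}

```text
time_s: 18.08
tcp_pos: [0.4243, -0.0835, 0.1017]
eef_rot: [-180.0, -0.0, -107.0]
contact_force: [0.9, 0.3, -3.6]
gripper_width: 0.0158
gripper_force: 50.0
```

Call:
{"method": "jog_arm", "body": {"moves": [[[0,0,-0.07],0,1.0],[[0,0,-0.07],0,1.0],[[0,0,-0.06],0,1.0],[[0,0,0],0,1.0]]}}

```text
time_s: 18.58
tcp_pos: [0.4243, -0.0836, 0.1037]
eef_rot: [-180.0, 0.0, -107.0]
contact_force: [0.0, 0.4, -2.7]
gripper_width: 0.0158
gripper_force: 50.0
```

Call:
{"method": "jog_arm", "body": {"moves": [[[0,0,-0.07],0,1.0],[[0,0,-0.07],0,1.0],[[0,0,-0.06],0,1.0],[[0,0,0],0,1.0]]}}

```text
time_s: 19.08
tcp_pos: [0.4243, -0.0835, 0.1057]
eef_rot: [-180.0, -0.0, -107.0]
contact_force: [-1.1, 1.0, -3.7]
gripper_width: 0.0156
gripper_force: 50.0
```

Call:
{"method": "jog_arm", "body": {"moves": [[[0,0,-0.05],0,1.0],[[0,0,-0.05],0,1.0],[[0,0,-0.05],0,1.0],[[0,0,0],0,1.0]]}}

```text
time_s: 19.58
tcp_pos: [0.4243, -0.0835, 0.1072]
eef_rot: [-180.0, 0.0, -107.0]
contact_force: [-0.3, 0.2, -3.3]
gripper_width: 0.0159
gripper_force: 50.0
```

Call:
{"method": "jog_arm", "body": {"moves": [[[0,0,-0.07],0,1.0],[[0,0,-0.07],0,1.0],[[0,0,-0.06],0,1.0],[[0,0,0],0,1.0]]}}

```text
time_s: 20.08
tcp_pos: [0.4243, -0.0836, 0.1092]
eef_rot: [-180.0, 0.0, -107.0]
contact_force: [-0.9, -0.1, -3.0]
gripper_width: 0.0158
gripper_force: 50.0
```

Call:
{"method": "jog_arm", "body": {"moves": [[[0,0,-0.07],0,1.0],[[0,0,-0.07],0,1.0],[[0,0,-0.06],0,1.0],[[0,0,0],0,1.0]]}}

```text
time_s: 20.58
tcp_pos: [0.4244, -0.0835, 0.1112]
eef_rot: [-180.0, 0.0, -107.0]
contact_force: [-0.4, -0.7, -2.9]
gripper_width: 0.0158
gripper_force: 50.0
```

Call:
{"method": "jog_arm", "body": {"moves": [[[0,0,-0.4],0,1.0],[[0,0,-0.7],0,1.0],[[0,0,-0.8],0,1.0],[[0,0,-0.8],0,1.0],[[0,0,-0.8],0,1.0],[[0,0,-0.8],0,1.0],[[0,0,-0.8],0,1.0],[[0,0,-0.8],0,1.0],[[0,0,-0.8],0,1.0],[[0,0,-0.8],0,1.0],[[0,0,-0.8],0,1.0],[[0,0,-0.8],0,1.0]]}}

```text
time_s: 22.08
tcp_pos: [0.4243, -0.0835, 0.2027]
eef_rot: [-180.0, 0.0, -107.0]
contact_force: [-0.1, -0.9, -1.3]
gripper_width: 0.0157
gripper_force: 50.0
```

```bash
python3 - <<'E'
from h import *
p=capture("scene"); cv2.imwrite("pics/s2.png",cv2.resize(p["pixels"][120:370,200:560],(800,556)))
# bowl centre: fit rim circle at z=.082 from the masks
for n in("top","scene"):
    q=p if n=="scene" else capture(n); r=regions_of(q,"bowl")[0]; c=max(cv2.findContours(r["pixels"].astype(np.uint8),0,1)[0],key=len)[:,0]
    for z in (.04,.06,.082):
        W=np.array([atz(q,x,z)[:2] for x in c]).astype(np.float32); (a,rad)=cv2.minEnclosingCircle(W); print(n,z,np.round(a,4),round(rad,4))
plan((.52,-.35),-107,.205,6,1.0)
E
```

```text
top 0.04 [ 0.533  -0.3584] 0.0995
top 0.06 [ 0.5292 -0.3526] 0.098
top 0.082 [ 0.5249 -0.3463] 0.0963
scene 0.04 [ 0.5519 -0.3385] 0.1118
scene 0.06 [ 0.5322 -0.3399] 0.1089
scene 0.082 [ 0.5106 -0.3415] 0.1057
[[3.78, -2.82, -0.05], np.float64(0.0), 1.0]
[[3.78, -2.82, -0.05], np.float64(0.0), 1.0]
[[3.78, -2.82, -0.05], np.float64(0.0), 1.0]
[[3.78, -2.82, -0.05], np.float64(0.0), 1.0]
[[3.78, -2.82, -0.05], np.float64(0.0), 1.0]
[[3.78, -2.82, -0.05], np.float64(0.0), 1.0]
```

View pics/s2.png

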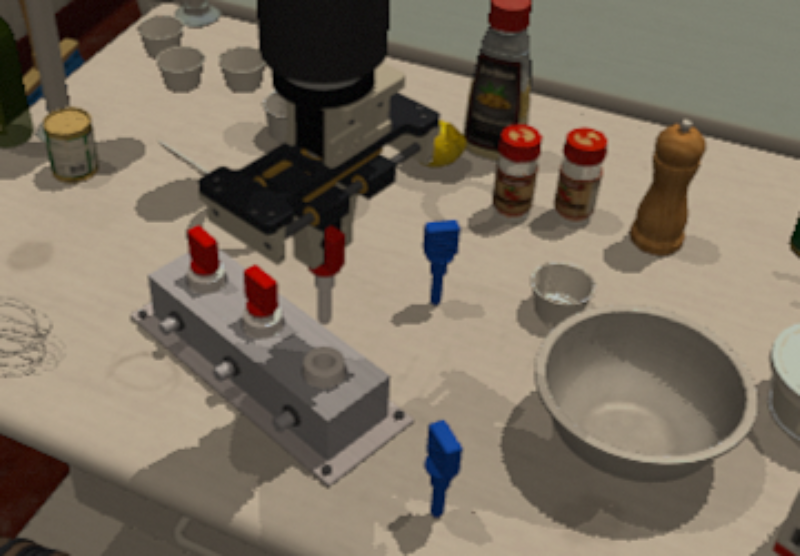

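Call:
{"method": "jog_arm", "body": {"moves": [[[3.8,-2.8,-0.1],0,1.0],[[3.8,-2.8,0],0,1.0],[[3.8,-2.8,0],0,1.0],[[3.8,-2.8,0],0,1.0],[[3.8,-2.8,0],0,1.0],[[3.7,-2.8,0],0,1.0],[[0,0,0],0,1.0],[[0,0,0],0,1.0]]}}

```text
time_s: 23.28
tcp_pos: [0.5181, -0.3496, 0.2021]
eef_rot: [179.9, 0.0, -107.0]
contact_force: [-0.8, 0.1, -0.6]
gripper_width: 0.0156
gripper_force: 50.0
```

```bash
python3 - <<'E'
from h import *
p,M,s=wrist(); print(s["tcp_pos"]); r=regions_of(p,"bowl")
for x in r[:2]:
    m=x["pixels"]; ys,xs=np.nonzero(m); print(x["confidence"],xs.min(),xs.max(),ys.min(),ys.max(),"left",atz(p,(xs.min(),ys[xs==xs.min()].mean()),.082,M).round(3),"right",atz(p,(xs.max(),ys[xs==xs.max()].mean()),.082,M).round(3),"top",atz(p,(xs[ys==ys.min()].mean(),ys.min()),.082,M).round(3))
cv2.imwrite("pics/w4.png",p["pixels"])
E
```

```text
[ 0.51812027 -0.34961554  0.20212195]
0.82 178 444 96 276 left [ 0.613 -0.381  0.082] right [ 0.434 -0.322  0.082] top [ 0.498 -0.438  0.082]
```

View pics/w4.png

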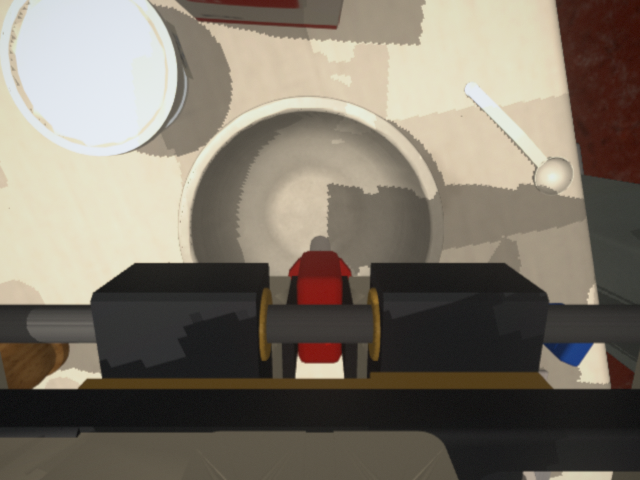

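```bash
python3 - <<'E'
from h import *
p=capture("scene"); b=atz(p,(497,227),0); print("mill",b.round(3))
for h in(.1,.12,.14,.16,.18): print(h,proj(p,[b[0],b[1],h]).round(0))
_,M,s=wrist(); M=np.array(M); w=capture("wrist"); print([atz(w,(30,365),z,M).round(3).tolist() for z in(.05,.1,.15)])
E
```

```text
mill [ 0.821 -0.306  0.   ]
0.1 [506. 194.]
0.12 [508. 187.]
0.14 [509. 180.]
0.16 [511. 173.]
0.18 [513. 165.]
[[0.796, -0.3, 0.05], [0.748, -0.318, 0.1], [0.7, -0.337, 0.15]]
```

Mill is at x≈0.82, well clear of the gripper body (which reaches about x≈0.62). Next I'll lower the stopper into the bowl and release it.

Call:
{"method": "jog_arm", "body": {"moves": [[[-0.2,-0.6,1],0,1.0],[[0,0,3],0,1.0],[[0,0,3],0,1.0],[[0,0,2.5],0,1.0],[[0,0,1.0],0,1.0],[[0,0,0.5],0,1.0],[[0,0,0],0,1.0]]}}

```text
time_s: 24.4
tcp_pos: [0.5254, -0.3496, 0.0936]
eef_rot: [-180.0, -0.0, -107.0]
contact_force: [0.2, 0.0, 0.1]
gripper_width: 0.0157
gripper_force: 50.0
```

Call:
{"method": "jog_arm", "body": {"moves": [[[0,0,0.2],0,1.0],[[0,0,0],0,2.5],[[0,0,0],0,5],[[0,0,0],0,5],[[0,0,0],0,5],[[0,0,-1],0,5],[[0,0,-3],0,5],[[0,0,-5],0,5],[[0,0,-5],0,5],[[-4,0,-1],0,5],[[-6,0,0],0,5],[[-6,0,0],0,5]]}}

```text
time_s: 25.9
tcp_pos: [0.572, -0.1953, 0.2424]
eef_rot: [-179.9, 0.0, -107.0]
contact_force: [0.7, 0.2, -0.7]
gripper_width: 0.0501
gripper_force: 0.0
```

```bash
python3 - <<'E'
from h import *
p=capture("scene"); cv2.imwrite("pics/s3.png",cv2.resize(p["pixels"][120:370,200:560],(800,556)))
h=p["pixels"].astype(int); m=((h[...,2]>90)&(h[...,1]<60)&(h[...,0]<60)); m[:,:430]=0; m[:255]=0
ys,xs=np.nonzero(m); print(len(xs), atz(p,(xs.mean(),ys.mean()),.05) if len(xs) else 0, get_state()["gripper_width"])
E
```

```text
218 [ 0.49972266 -0.31237911  0.05      ] 0.049962334816628665
```

View pics/s3.png

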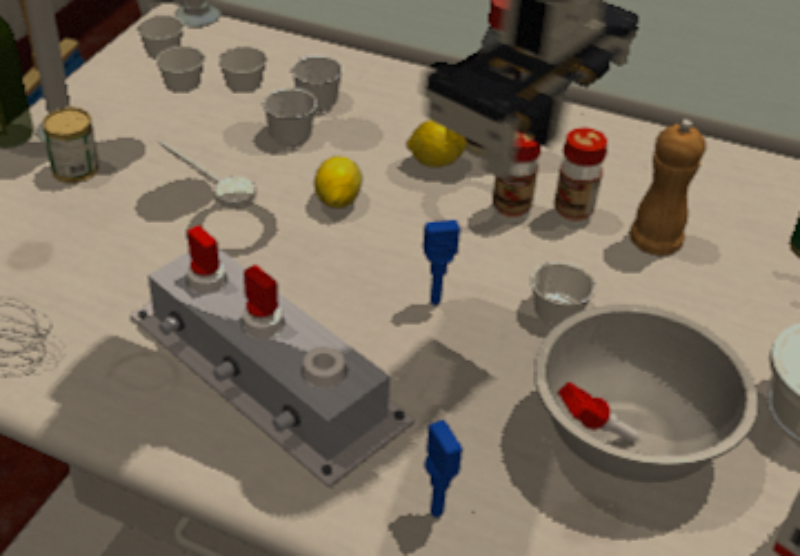

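Call:
{"method": "jog_arm", "body": {"moves": [[[0,0,0],0,5],[[0,0,0],0,5],[[0,0,0],0,5],[[0,0,0],0,5],[[0,0,0],0,5],[[0,0,0],0,5],[[0,0,0],0,5],[[0,0,0],0,5]]}}

```text
time_s: 26.95
tcp_pos: [0.5717, -0.1965, 0.2411]
eef_rot: [180.0, -0.0, -107.0]
contact_force: [0.9, 0.2, -0.4]
gripper_width: 0.0499
gripper_force: 0.0
```

```bash
python3 - <<'E'
from h import *
p=capture("scene"); o=(200+605/2.222,120+410/2.222); print("origin~",[atz(p,o,z).round(3).tolist() for z in(.03,.05)]); print(close_job())
E
```

```text
origin~ [[0.519, -0.325, 0.03], [0.501, -0.326, 0.05]]
the job is handed in; nothing more can be done
None
```

I handed the job in at about 27 s: the left and middle stoppers held against pulls of about 13 to 14 N and are still in place; the right one was worn, so I drew it out and laid it in the bowl, which is still upright.

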